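# Bring the first bead to the rim of the tipping tube

## Robot

A 7-joint arm with a two-finger parallel gripper is mounted at the origin on the work surface. World frame = base frame: x ahead of the robot, y to its left, z up, the work surface at z = 0. Lengths are in m, angles in rad, forces in N, time in s.
With the tool pointing down it reaches from about 0.425 to 0.825 m from the base axis. Payload 3.6 kg.
Tool frame: the origin (TCP) lies midway between the tips of the shut fingers; the grasp point (between the pads) lies 19 mm behind it; z points along the fingers, y is the direction in which the jaws open and shut (so a half turn about z gives the same grasp; the last joint's range is limited). The gripper opens to 93 mm and grips with 3 to 60 N. Pads are 15 mm wide; open, the fingers measure 128 mm over their backs; the gripper's body (75 mm by 188 mm) begins 65 mm behind the grasp point.
Start: joints at [1.145, 0.615, -0.013, 1.423, 0.008, 1.103, -0.04], TCP at [0.253, -0.599, 0.185] pointing down, gripper open.
Joint ranges: [-3.12, 3.12], [-0.3, 2.06], [-1.34, 1.32], [0.26, 2.42], [-1.36, 4.5], [0.01, 1.98], [-2.84, 2.84]. Speed limits (rad/s): [2.79, 2.79, 3.14, 3.14, 3.14, 3.14, 3.14].

## Interface

Orientations are given as [roll, pitch, yaw] about the fixed x, y, z axes, in that order (R = Rz(yaw) Ry(pitch) Rx(roll)).
In Python, from bench import arm gives the robot as it stands. The module is installed in compiled form; this text tells all that it offers.
- The arm moves only by the tool play_rows, never from a script. Its arguments are lists of equal length, an entry for each row: "xyz": the shift along the world's x, y, z in m, a list of three; "delta_rot": the turn, a rotation vector about the world's x, y, z in degrees, a list of three; "fingers": the opening, from 0 (shut) to 1 (fully open). In form: {"xyz": [[dx, dy, dz], ...], "delta_rot": [[wx, wy, wz], ...], "fingers": [fingers, ...]}. A call has exactly 5 rows; each row is the pose to reach, as a shift and turn from the pose commanded when the call began; what a row does not reach only later rows make up. A row lasts 1/8 s, in which the tool goes at most 62.5 mm and 10.7 degrees, less where a joint would pass 70% of its speed; a pose out of reach is approached as far as the arm can. A call with a gripper value outside its range is refused whole. The fingers move at their own pace and stop on an object; the grip force is fixed at half the most. Time passes only in rows, so rows that repeat a pose let the fingers close, or fill a call up. It gives the time, the measured TCP pose, the force and the opening at its end, in the units of the state.
- arm.sense(): the state, without advancing time (a new reading comes with each control period).
- arm.read_camera(name): name is "scene" or "top" or "wrist"; returns the picture (420x560x3 uint8, red, green, blue); there is no depth.
- arm.camera_params(name): a dict with "fx", "fy", "cx", "cy" (pixels), "D" ([k1, k2, p1, p2, k3] as OpenCV has them; the pictures are not rectified), "extrinsics" (4x4, takes a point from world to camera coordinates). Camera axes: x right, y down, z forward; pixel columns grow to the right and rows downward; lengths in m; the calibration is good to about 2 mm. A picture is of the moment at which its call begins: read the wrist's pose just before it. camera_params takes no time and is no camera call; for the wrist camera it gives the pose at the moment of the call.
- arm.close_job(): hands the job in, once; it reports no verdict.
The state is a dict: "clock": time; "joint_pos": joint angles; "joint_velocities": joint speeds; "tau": joint torques, N m; "tcp_pos": TCP position; "ee_rot": TCP orientation; "ft_force": force on the tool from outside, world axes, zero at the start; "torque": the same for the moment, N m; "opening": opening from 0.0 (shut) to 1.0 (fully open).
Only numpy, scipy, OpenCV 4.12 (cv2) and the standard library are available. Lean on these libraries where they do the work, as an engineer would, in place of code of your own. Each camera call takes 0.05 s, during which the arm holds its last target.

## Task

Two clear tubes of beads stand mouth-up on tipping stands. Gently press down the pad of the tube with the orange beads so that the tube tips slowly, and stop as soon as its first bead has rolled up to the rim, leaving the tube only slightly past level (no more than about 15 degrees), with the bead waiting there and nothing spilled. Leave the blue tube as it is.

Things in the scene. Friction and masses are not known exactly. Their poses are not given: they have to be found in the camera images.
- orange_pad (a point): Top centre of the orange 34 x 34 x 5 mm press pad beside the orange tube's mouth, on the tube; 110 mm above the table when level. Axes turn with the tube: y along it to the mouth, z up, x from tube to pad. In them the hinge axis (along x) and tube centre line cross at (-44, -55, 0) mm; clear tube (slot on top) 150 long, 28 outside, 22 inside, mouth end at y = 20, orange cap to y = -143.
- orange_tube (a joint): Tilt of the orange tube, rad: 0 level, negative mouth up (starts about -0.27 to -0.2), positive mouth down; stops at -0.45 and 0.65. Pushing the pad down raises it. A stiff friction hinge: the pad needs about 4 N and the tube stays where it is left. Just past level the three beads roll to the mouth.
- first_bead (a point): Centre of the orange bead nearest the mouth: an 18 mm ball, first of three in the orange tube (black rim at the mouth), which begin at the closed end. A sill 4 mm high inside the mouth holds it back if it arrives gently; its centre is then about 10 mm inside the mouth end (y = about 10 mm in the pad's axes). If the tube is tipped quickly the beads can jump the sill.
- blue_tube (a joint): Tilt of the blue tube in rad, an identical stand and tube with a blue pad and cap and blue beads, mouth up as well: to be left alone.

How it is judged:
By the outcome, as a careful person would: the job done as asked, in the order asked, and still so for the second after the job is handed in, with the robot touching nothing.
It also fails if it takes over 38 s, if anything falls off the work surface, if the arm or the gripper's body presses on something with over 40 N, if the wrist force passes 120 N, or if a joint passes its speed limit or range.

## Working session

There is one attempt and no reset: what is moved stays moved. The work goes in short steps, Python scripts to look and compute and a tool call to move; the robot and the scene stay as the last step left them, time stands still between calls to the robot, and variables do not carry over. Pictures are saved under pics/ and viewed, and the job is handed in when it is done.

Besides the shell and the picture viewer there is one more tool, called after "Request:" by a JSON object that holds its "method" and its "body". play_rows: Moves the arm, as the interface text tells. Its arguments: {"type":"object","properties":{"xyz":{"type":"array"},"delta_rot":{"type":"array"},"fingers":{"type":"array"}},"required":["xyz","delta_rot","fingers"]}

```bash
mkdir -p pics; python3 - <<'E'
from bench import arm
import cv2
print(arm.sense())
for n in ("scene","top"):
    im=arm.read_camera(n); cv2.imwrite(f"pics/{n}0.png",im[:,:,::-1]); print(n,arm.camera_params(n))
E
```

```text
{'clock': 0.0, 'joint_pos': array([ 1.14446696,  0.61590042, -0.01260125,  1.42488298,  0.00810232,
        1.10332851, -0.04039887]), 'joint_velocities': array([ 3.13197571e-04, -1.71786558e-03,  1.04099858e-03,  7.89095758e-05,
       -2.60024608e-04,  5.37461557e-04, -1.71106981e-03]), 'tau': array([ 5.54570431e-05, -4.58944666e+01,  2.09235423e-01, -1.65747821e+01,
       -6.10667258e-02,  2.03336729e-02,  2.14115894e-04]), 'tcp_pos': array([ 0.25268894, -0.59795146,  0.18389875]), 'ee_rot': array([-3.13912406e+00,  4.41896101e-05,  3.99885654e-01]), 'ft_force': array([-0.00642804,  0.48465216,  0.76506976]), 'torque': array([-0.03000517, -0.03446852, -0.0015095 ]), 'opening': 1.0005490034573914}
scene {'fx': 469.5179740036995, 'fy': 469.5179740036995, 'cx': 278.61276712305533, 'cy': 207.22704893961216, 'D': array([-0.01594043,  0.        ,  0.        ,  0.        ,  0.        ]), 'extrinsics': array([[-0.23520726,  0.97188437,  0.01087726,  0.14418479],
       [ 0.73439275,  0.18504003, -0.65301414, -0.3224685 ],
       [-0.63666697, -0.14560548, -0.7572676 ,  1.23581312],
       [ 0.        ,  0.        ,  0.        ,  1.        ]])}
top {'fx': 539.7978874788901, 'fy': 539.7978874788901, 'cx': 272.3552609605845, 'cy': 207.21150830607257, 'D': array([0.06942516, 0.        , 0.        , 0.        , 0.        ]), 'extrinsics': array([[-0.02265467, -0.99958593,  0.01774059, -0.0135191 ],
       [-0.98479077,  0.01925474, -0.17267425,  0.57342743],
       [ 0.17226116, -0.02138265, -0.98481921,  0.90776126],
       [ 0.        ,  0.        ,  0.        ,  1.        ]])}
```

View pics/scene0.png

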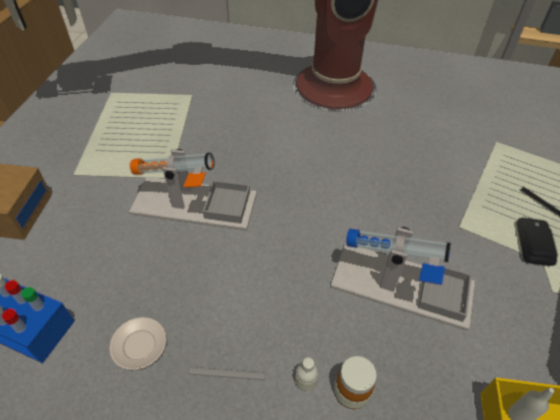

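View pics/top0.png

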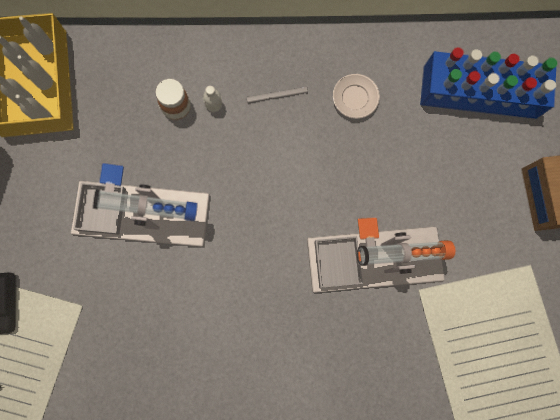

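The scene view shows the orange pad at about (193,180), cap at (137,166) and rim at (209,161). The top view shows the pad at (368,228), cap at (448,250) and rim at (363,255). The blue stand is well apart from it. Next I'll triangulate.

```bash
cat > h.py <<'E'
import cv2, numpy as np
from bench import arm
def ray(n,uv):
    p=arm.camera_params(n); K=np.array([[p['fx'],0,p['cx']],[0,p['fy'],p['cy']],[0,0,1]])
    q=cv2.undistortPoints(np.array([[uv]],float),K,np.array(p['D']))[0,0]
    E=p['extrinsics']; R=E[:3,:3]; o=-R.T@E[:3,3]; d=R.T@np.array([q[0],q[1],1]); return o,d/np.linalg.norm(d)
def proj(n,P):
    p=arm.camera_params(n); K=np.array([[p['fx'],0,p['cx']],[0,p['fy'],p['cy']],[0,0,1]]);E=p['extrinsics']
    return cv2.projectPoints(np.array(P,float).reshape(-1,3),cv2.Rodrigues(E[:3,:3])[0],E[:3,3],K,np.array(p['D']))[0][:,0]
def tri(u1,u2):
    o1,d1=ray('scene',u1);o2,d2=ray('top',u2)
    s=np.linalg.lstsq(np.c_[d1,-d2],o2-o1,rcond=None)[0]
    a,b=o1+s[0]*d1,o2+s[1]*d2; return (a+b)/2,np.linalg.norm(a-b)
def onz(n,uv,z):
    o,d=ray(n,uv); return o+d*(z-o[2])/d[2]
def blobs(im,x0,x1,y0,y1):
    hsv=cv2.cvtColor(im,cv2.COLOR_RGB2HSV); m=cv2.inRange(hsv,(4,150,120),(20,255,255))
    k=np.zeros_like(m);k[y0:y1,x0:x1]=m[y0:y1,x0:x1]
    n,_,st,c=cv2.connectedComponentsWithStats(k); return [(st[i].tolist(),c[i].round(1).tolist()) for i in range(1,n) if st[i][4]>8]
E
python3 - <<'E'
from h import *
for n,b in (("scene",(110,240,130,210)),("top",(330,480,200,290))):
    im=cv2.imread(f"pics/{n}0.png")[:,:,::-1].copy(); print(n,*blobs(im,*b),sep="\n")
    x0,x1,y0,y1=b; cv2.imwrite(f"pics/{n}0z.png",cv2.resize(im[y0:y1,x0:x1,::-1],None,fx=5,fy=5,interpolation=cv2.INTER_CUBIC))
E
```

```text
scene
([130, 159, 19, 15, 152], [136.2, 165.3])
([152, 162, 5, 3, 9], [154.1, 162.8])
([184, 172, 21, 15, 234], [194.0, 179.6])
top
([358, 218, 21, 21, 360], [367.9, 227.5])
([412, 241, 43, 18, 343], [438.1, 249.9])
([358, 252, 3, 9, 16], [358.9, 255.9])
```

```bash
echo
```

```text
(no output)
```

View pics/scene0z.png

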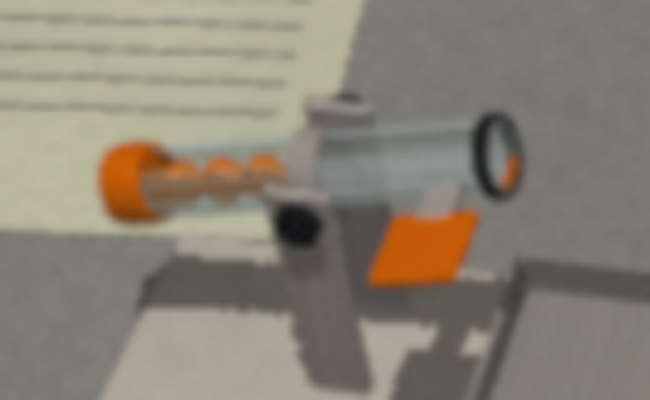

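View pics/top0z.png

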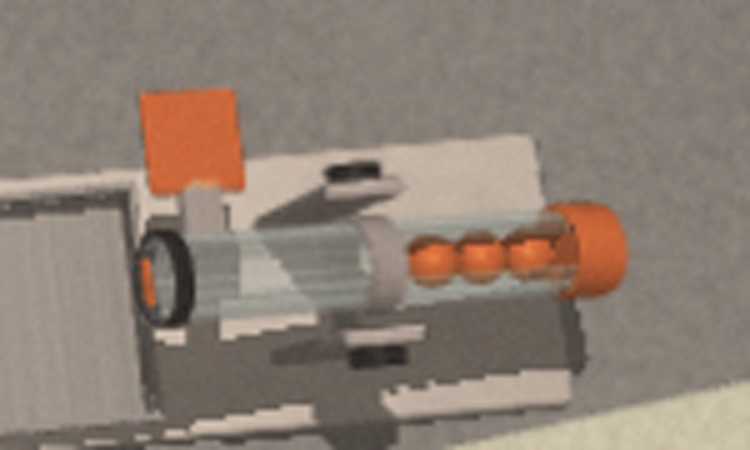

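```bash
python3 - <<'E'
from h import *
pts={'pad':((194.0,179.6),(367.9,227.5)),'rim':((209.4,161),(363.2,255.6)),'cap':((136,166.4),(449,250)),'knob1':((169.6,175.2),(400.4,234)),'knob2':((180,149.6),(405.6,271))}
R={}
for k,v in pts.items():
    p,e=tri(*v); R[k]=p; print(k,p.round(4),round(e,4))
d=R['rim']-R['cap']; print('len',np.linalg.norm(d),'tilt',np.arcsin(d[2]/np.linalg.norm(d)),'yaw of y axis',np.degrees(np.arctan2(-d[0],d[1])))
k=R['knob1']-R['knob2']; print('hinge yaw',np.degrees(np.arctan2(k[1],k[0])), (R['knob1']+R['knob2'])/2)
E
```

```text
pad [ 0.5239 -0.1788  0.1203] 0.0011
rim [ 0.4775 -0.1665  0.1262] 0.0033
cap [ 0.4873 -0.3177  0.0858] 0.0046
knob1 [ 0.5133 -0.2331  0.108 ] 0.0035
knob2 [ 0.4522 -0.2353  0.1167] 0.0033
len 0.15681559527601346 tilt 0.26052371922442213 yaw of y axis 3.684931948000927
hinge yaw 2.0703576538548103 [ 0.482768   -0.23415933  0.11232322]
```

Request:
{"method": "play_rows", "body": {"xyz": [[0,0,0.05],[0.035,0.05,0.05],[0.07,0.1,0.05],[0.105,0.15,0.05],[0.14,0.2,0.05]], "delta_rot": [[0,0,0],[0,0,10],[0,0,20],[0,0,30],[0,0,40]], "fingers": [0,0,0,0,0]}}

```text
clock: 0.72
tcp_pos: [0.3937, -0.3968, 0.2348]
ee_rot: [-3.141, -0.0, 1.104]
ft_force: [0.4, 0.4, -0.5]
opening: 0.513
```

Request:
{"method": "play_rows", "body": {"xyz": [[0.035,0.055,0],[0.07,0.11,0],[0.1,0.16,0],[0.12,0.195,0],[0.134,0.22,0]], "delta_rot": [[0,0,10],[0,0,20],[0,0,30],[0,0,30],[0,0,30]], "fingers": [0,0,0,0,0]}}

```text
clock: 1.35
tcp_pos: [0.5276, -0.176, 0.2346]
ee_rot: [-3.141, -0.001, 1.625]
ft_force: [0.0, -0.8, 0.4]
opening: 0.014
```

```bash
python3 - <<'E'
from h import *
s=arm.sense(); print(s['clock'],s['tcp_pos'],s['ee_rot'],s['ft_force'],s['opening'])
for n in ("scene","top","wrist"):
    cv2.imwrite(f"pics/{n}1.png",arm.read_camera(n)[:,:,::-1])
a=[cv2.imread(f"pics/{n}1.png") for n in ("scene","top","wrist")]
cv2.imwrite("pics/all1.png",cv2.resize(np.hstack([a[0],a[1]]),(800,300)))
E
```

```text
1.35 [ 0.52764252 -0.17596694  0.23464629] [-3.14095897e+00 -1.20228288e-03  1.62465250e+00] [ 0.04896474 -0.82985506  0.4116421 ] 0.013810064157112851
```

View pics/all1.png

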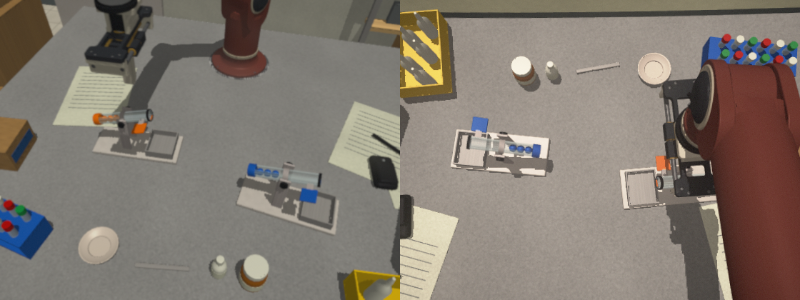

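View pics/wrist1.png

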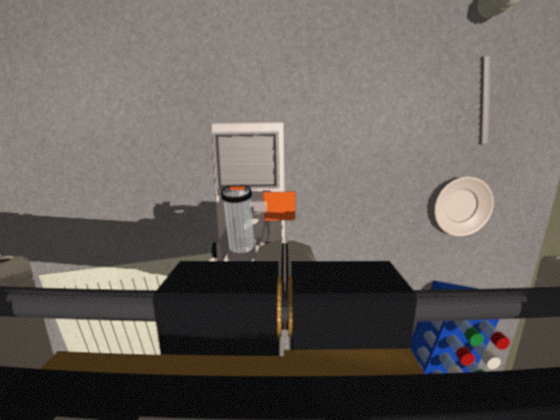

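The wrist view shows the pad at (280,206) and the tube mouth at (237,190), so I can watch the mouth while I press. Now I'll descend to just above the pad.

Request:
{"method": "play_rows", "body": {"xyz": [[0,-0.002,-0.025],[0,-0.002,-0.05],[0,-0.002,-0.075],[0,-0.002,-0.09],[0,-0.002,-0.1]], "delta_rot": [[0,0,0],[0,0,0],[0,0,0],[0,0,0],[0,0,0]], "fingers": [0,0,0,0,0]}}

```text
clock: 2.12
tcp_pos: [0.5264, -0.1821, 0.1344]
ee_rot: [-3.141, 0.0, 1.62]
ft_force: [0.5, 0.0, -0.1]
opening: 0.003
```

```bash
cat > look.py <<'E'
import sys
from h import *
k=sys.argv[1]
s=arm.sense(); print(s['clock'],s['tcp_pos'].round(4),s['ft_force'].round(2))
a=arm.read_camera("scene"); b=arm.read_camera("wrist")
a=cv2.resize(a[130:210,110:250],None,fx=4,fy=4,interpolation=cv2.INTER_CUBIC)
b=b[80:420,60:460]
H=320
cv2.imwrite(f"pics/l{k}.png",cv2.resize(np.hstack([cv2.resize(a,(420,240)),cv2.resize(b,(282,240))]),(800,274))[:,:,::-1])
E
python3 look.py a
```

```text
2.125 [ 0.5264 -0.1821  0.1344] [ 0.51  0.05 -0.13]
```

View pics/la.png

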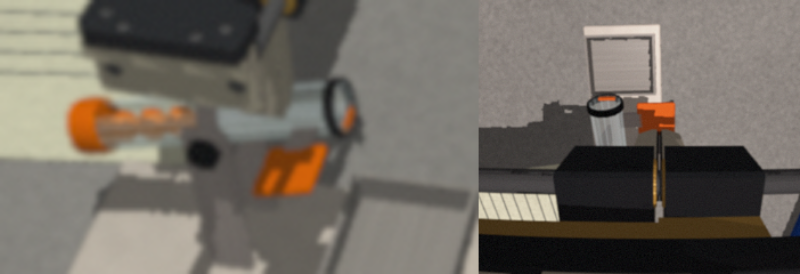

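```bash
python3 - <<'E'
from h import *
s=arm.sense(); print(s['tcp_pos'].round(4))
print(proj('scene',[s['tcp_pos'],[.5239,-.1788,.1203]]),proj('wrist',[s['tcp_pos'],[.5239,-.1788,.1203]]))
for n in ("scene","wrist"):
    im=arm.read_camera(n)
    if n=="scene": im=cv2.resize(im[60:220,90:300],None,fx=3.8,fy=3.8,interpolation=cv2.INTER_CUBIC)
    cv2.imwrite(f"pics/b_{n}.png",im[:,:,::-1])
E
```

```text
[ 0.5263 -0.1813  0.1343]
[[190.87461757 174.69848459]
 [193.69489552 179.55930699]] [[282.66823219 236.68232528]
 [279.77466954 227.10658782]]
```

View pics/b_scene.png

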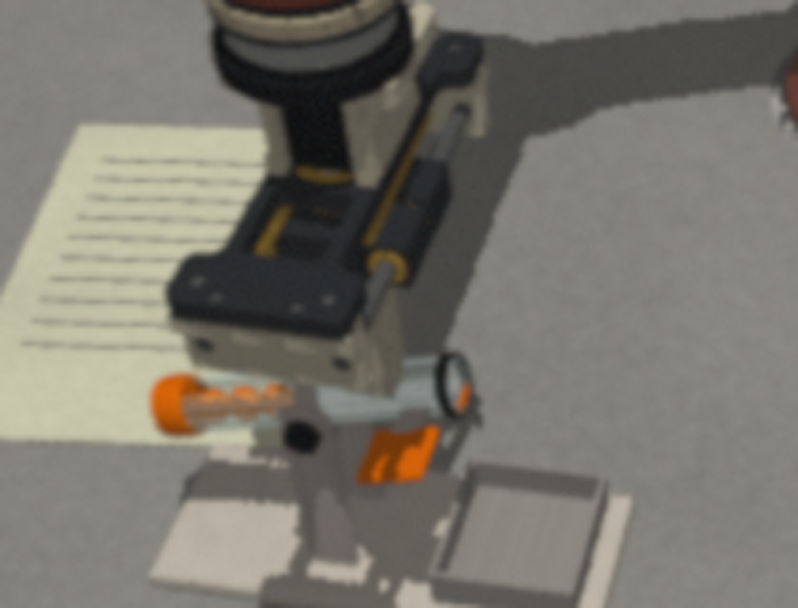

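View pics/b_wrist.png

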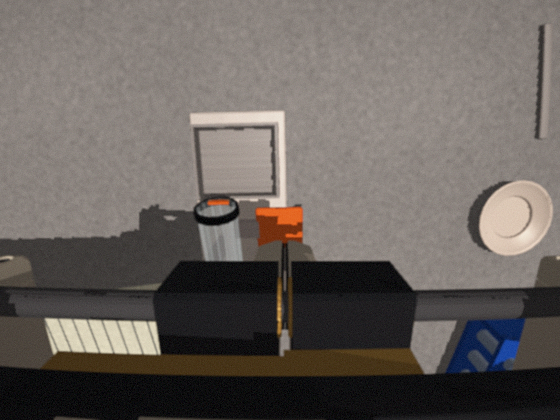

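The fingertips are over the pad and clear of the tube. The TCP projects to (191,175) in the scene view, and the beads are still at the cap. Next I'll come down gently until contact.

Request:
{"method": "play_rows", "body": {"xyz": [[0,0.001,-0.003],[0,0.001,-0.005],[0,0.001,-0.007],[0,0.001,-0.008],[0,0.001,-0.009]], "delta_rot": [[0,0,0],[0,0,0],[0,0,0],[0,0,0],[0,0,0]], "fingers": [0,0,0,0,0]}}

```text
clock: 2.95
tcp_pos: [0.527, -0.1797, 0.126]
ee_rot: [-3.142, -0.0, 1.622]
ft_force: [0.1, -0.4, 0.1]
opening: 0.001
```

Request:
{"method": "play_rows", "body": {"xyz": [[0,0,-0.001],[0,0,-0.002],[0,0,-0.003],[0,0,-0.004],[0,0,-0.005]], "delta_rot": [[0,0,0],[0,0,0],[0,0,0],[0,0,0],[0,0,0]], "fingers": [0,0,0,0,0]}}

```text
clock: 3.58
tcp_pos: [0.527, -0.1797, 0.121]
ee_rot: [-3.142, -0.0, 1.622]
ft_force: [0.5, -0.3, 0.4]
opening: 0.003
```

```bash
python3 look.py c
```

```text
3.575 [ 0.527  -0.1797  0.121 ] [ 0.52 -0.31  0.43]
```

View pics/lc.png

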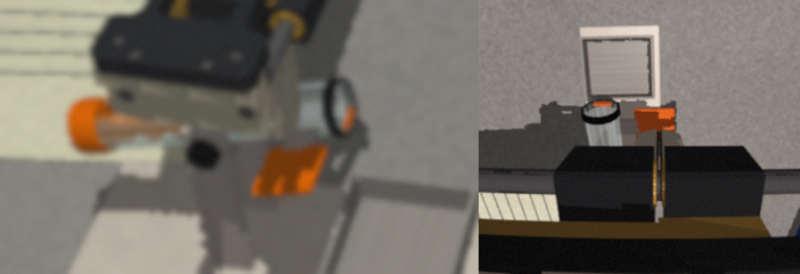

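Request:
{"method": "play_rows", "body": {"xyz": [[0,0,-0.0005],[0,0,-0.001],[0,0,-0.0015],[0,0,-0.002],[0,0,-0.0025]], "delta_rot": [[0,0,0],[0,0,0],[0,0,0],[0,0,0],[0,0,0]], "fingers": [0,0,0,0,0]}}

```text
clock: 4.3
tcp_pos: [0.527, -0.1797, 0.1185]
ee_rot: [-3.142, -0.0, 1.621]
ft_force: [-0.0, 0.1, 1.0]
opening: 0.006
```

```bash
python3 - <<'E'
from h import *
s=arm.sense(); print(s['tcp_pos'].round(4),s['ft_force'])
print(proj('scene',[s['tcp_pos']]),proj('wrist',[s['tcp_pos'],[.5239,-.1788,.1203]]))
a=arm.read_camera("scene");b=arm.read_camera("wrist")
a=cv2.resize(a[130:210,120:240],None,fx=6,fy=6,interpolation=cv2.INTER_CUBIC)
b=cv2.resize(b[180:300,180:340],None,fx=5,fy=5,interpolation=cv2.INTER_CUBIC)
cv2.imwrite("pics/d_s.png",a[:,:,::-1]);cv2.imwrite("pics/d_w.png",b[:,:,::-1])
E
```

```text
[ 0.527  -0.1797  0.1185] [-0.04379404  0.06893956  1.02709096]
[[192.73820947 181.39414489]] [[282.64318316 236.68177515]
 [278.2413464  236.11743398]]
```

View pics/d_s.png

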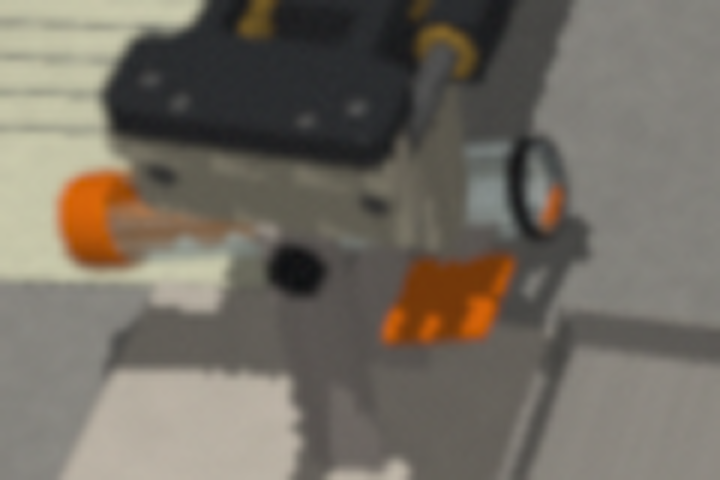

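View pics/d_w.png

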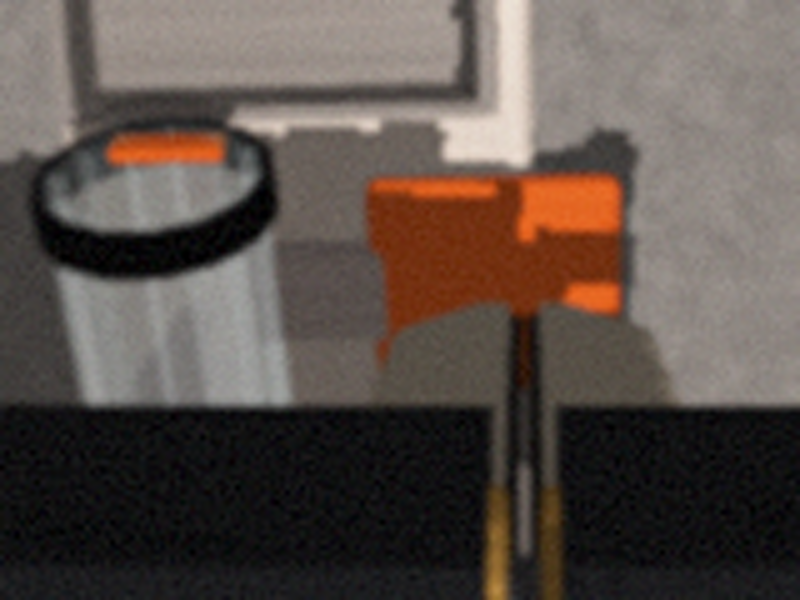

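```bash
python3 - <<'E'
from h import *
P=[[.621,-.18+dy,z] for dy in(-.0375,.0375) for z in (.2025,.2225)]+[[.527,-.18,z] for z in (.1185,.13,.14,.15,.16)]
print(proj('scene',P).round(1)); print(((proj('scene',P)-[120,130])*6).round())
print((proj('wrist',P[4:])).round(1))
E
```

```text
[[140.9 181.9]
 [138.1 172.6]
 [187.  190.6]
 [185.2 181.4]
 [192.6 181.4]
 [191.7 176.8]
 [191.  172.8]
 [190.3 168.7]
 [189.5 164.6]]
[[126. 311.]
 [109. 256.]
 [402. 364.]
 [391. 309.]
 [435. 308.]
 [430. 281.]
 [426. 257.]
 [422. 232.]
 [417. 207.]]
[[282.7 237.1]
 [282.6 242.9]
 [282.5 248.4]
 [282.4 254.6]
 [282.3 261.4]]
```

```bash
python3 - <<'E'
from h import *
for us in ((192.5,171.3),(190,170.5)):
    o1,d1=ray('scene',us);o2,d2=ray('wrist',(284,242))
    s=np.linalg.lstsq(np.c_[d1,-d2],o2-o1,rcond=None)[0]
    a,b=o1+s[0]*d1,o2+s[1]*d2; print(a,b)
a=arm.read_camera("top"); s=arm.sense(); print(proj('top',[s['tcp_pos']]))
cv2.imwrite("pics/e_t.png",cv2.resize(a[190:310,300:460],None,fx=5,fy=5,interpolation=cv2.INTER_CUBIC)[:,:,::-1])
E
```

```text
[ 0.52791602 -0.17614584  0.14555216] [ 0.52765786 -0.17386438  0.14470098]
[ 0.52844624 -0.18034952  0.14699128] [ 0.52765982 -0.17390682  0.14458663]
[[367.80125972 225.87041675]]
```

View pics/e_t.png

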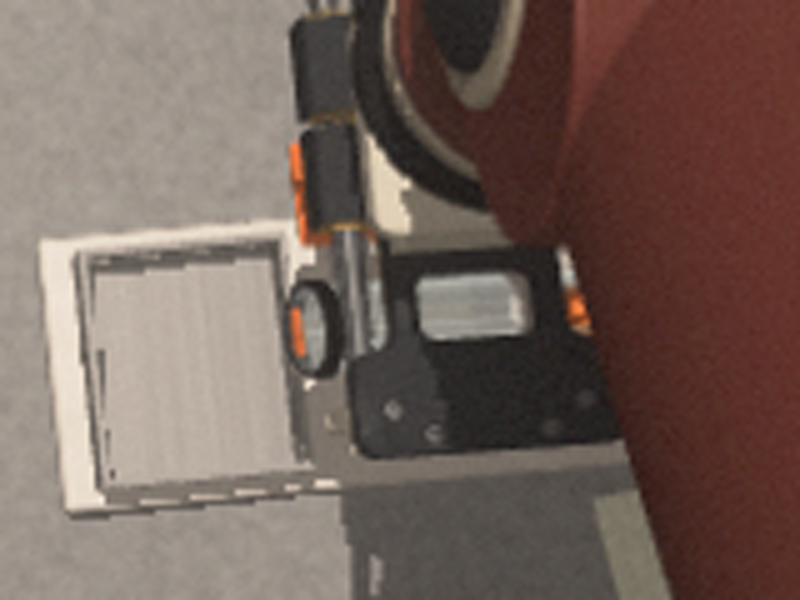

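Request:
{"method": "play_rows", "body": {"xyz": [[0,0,-0.001],[0,0,-0.002],[0,0,-0.003],[0,0,-0.004],[0,0,-0.005]], "delta_rot": [[0,0,0],[0,0,0],[0,0,0],[0,0,0],[0,0,0]], "fingers": [0,0,0,0,0]}}

```text
clock: 5.08
tcp_pos: [0.527, -0.1797, 0.1134]
ee_rot: [-3.141, -0.0, 1.622]
ft_force: [-0.2, -0.4, -0.3]
opening: 0.003
```

```bash
cat > v.py <<'E'
import sys
from h import *
k=sys.argv[1]
s=arm.sense(); print(s['clock'],s['tcp_pos'].round(4),s['ft_force'].round(2))
a=arm.read_camera("scene");b=arm.read_camera("wrist")
a=cv2.resize(a[130:210,120:240],(480,320),interpolation=cv2.INTER_CUBIC)
b=cv2.resize(b[180:300,180:300],(320,320),interpolation=cv2.INTER_CUBIC)
cv2.imwrite(f"pics/v{k}.png",np.hstack([a,b])[:,:,::-1])
E
python3 v.py 1
```

```text
5.075 [ 0.527  -0.1797  0.1134] [-0.21 -0.42 -0.29]
```

View pics/v1.png

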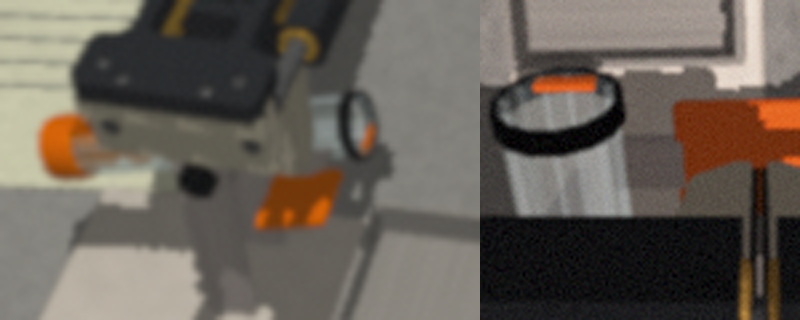

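No contact yet. Triangulated, the visible tips sit about 25 mm above the reported TCP, so I'll go by force from here.

Request:
{"method": "play_rows", "body": {"xyz": [[0,0,-0.002],[0,0,-0.004],[0,0,-0.006],[0,0,-0.008],[0,0,-0.01]], "delta_rot": [[0,0,0],[0,0,0],[0,0,0],[0,0,0],[0,0,0]], "fingers": [0,0,0,0,0]}}

```text
clock: 5.8
tcp_pos: [0.527, -0.1797, 0.1034]
ee_rot: [-3.142, -0.0, 1.622]
ft_force: [1.0, 0.3, -0.2]
opening: 0.004
```

```bash
python3 v.py 2
```

```text
5.8 [ 0.527  -0.1797  0.1034] [ 0.99  0.33 -0.22]
```

View pics/v2.png

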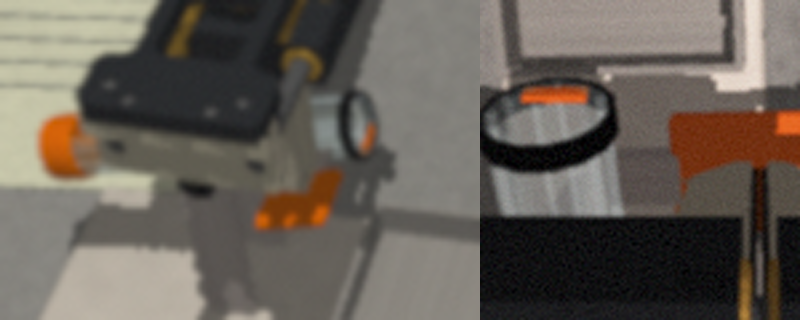

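Request:
{"method": "play_rows", "body": {"xyz": [[0,0,-0.001],[0,0,-0.002],[0,0,-0.003],[0,0,-0.004],[0,0,-0.005]], "delta_rot": [[0,0,0],[0,0,0],[0,0,0],[0,0,0],[0,0,0]], "fingers": [0,0,0,0,0]}}

```text
clock: 6.52
tcp_pos: [0.527, -0.1797, 0.0985]
ee_rot: [-3.142, -0.0, 1.622]
ft_force: [-1.1, 0.2, -0.7]
opening: 0.005
```

```bash
python3 v.py 3
```

```text
6.525 [ 0.527  -0.1797  0.0985] [-1.06  0.2  -0.67]
```

View pics/v3.png

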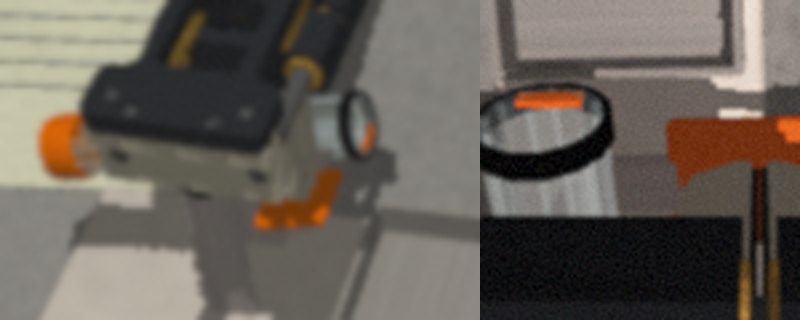

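Request:
{"method": "play_rows", "body": {"xyz": [[0,0,-0.0008],[0,0,-0.0016],[0,0,-0.0024],[0,0,-0.0032],[0,0,-0.004]], "delta_rot": [[0,0,0],[0,0,0],[0,0,0],[0,0,0],[0,0,0]], "fingers": [0,0,0,0,0]}}

```text
clock: 7.25
tcp_pos: [0.527, -0.1797, 0.0945]
ee_rot: [-3.142, -0.0, 1.622]
ft_force: [-0.4, -0.4, 0.4]
opening: 0.005
```

```bash
python3 v.py 4
```

```text
7.25 [ 0.527  -0.1797  0.0945] [-0.41 -0.37  0.42]
```

View pics/v4.png

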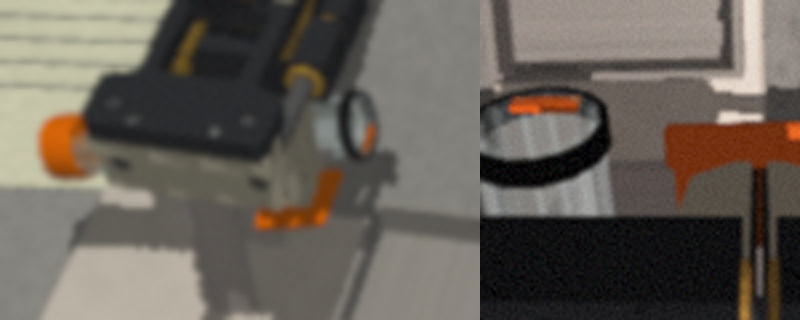

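Request:
{"method": "play_rows", "body": {"xyz": [[0,0,-0.0008],[0,0,-0.0016],[0,0,-0.0024],[0,0,-0.0032],[0,0,-0.004]], "delta_rot": [[0,0,0],[0,0,0],[0,0,0],[0,0,0],[0,0,0]], "fingers": [0,0,0,0,0]}}

```text
clock: 7.98
tcp_pos: [0.5271, -0.1792, 0.0908]
ee_rot: [3.141, -0.0, 1.622]
ft_force: [-1.2, 1.1, 5.5]
opening: 0.007
```

```bash
python3 v.py 5
```

```text
7.975 [ 0.5271 -0.1792  0.0908] [-1.18  1.09  5.49]
```

View pics/v5.png

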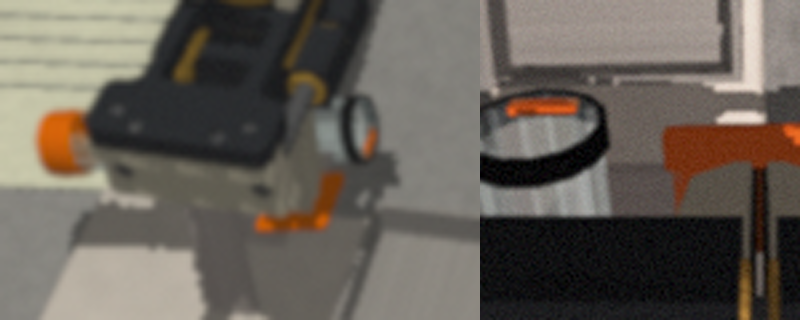

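Contact at last: Fz is 5.5 N, and the tube has started to move. I'll build a tilt measure from the rim and cap in the scene view.

```bash
cat >> h.py <<'E'
H=np.array([.4826,-.2337,.110]); YAW=np.radians(3.)
def tubept(y,th,x=0,z=0):  # y from hinge along tube
    yy=y*np.cos(th)+z*np.sin(th); zz=-y*np.sin(th)+z*np.cos(th)
    return H+np.array([x*np.cos(YAW)-yy*np.sin(YAW),x*np.sin(YAW)+yy*np.cos(YAW),zz])
def rimbox(im):
    g=cv2.cvtColor(im,cv2.COLOR_RGB2GRAY); x0,y0=200,145
    m=(g[y0:190,x0:222]<40).astype(np.uint8); n,_,st,c=cv2.connectedComponentsWithStats(m)
    i=1+np.argmax(st[1:,4]); x,y,w,h,a=st[i]; return (x0+x+w/2-.5,y0+y+h/2-.5,w,h,a)
def capblob(im):
    b=blobs(im,110,150,140,200); return max(b,key=lambda t:t[0][4])
E
python3 - <<'E'
from h import *
i0=cv2.imread("pics/scene0.png")[:,:,::-1].copy(); i1=arm.read_camera("scene")
for i in (i0,i1): print(rimbox(i),capblob(i))
for th in (-.28,-.26,-.24,-.22,-.2,-.15,-.1,-.05,0,.05): print(th,proj('scene',[tubept(.075,th),tubept(-.082,th)]).round(1).tolist())
E
```

```text
(np.float64(206.0), np.float64(156.5), np.int32(1), np.int32(4), np.int32(4)) ([130, 159, 19, 15, 152], [136.2, 165.3])
(np.float64(203.0), np.float64(149.0), np.int32(7), np.int32(9), np.int32(31)) ([129, 158, 12, 15, 135], [134.6, 164.6])
-0.28 [[210.5, 160.0], [137.3, 165.9]]
-0.26 [[210.8, 160.6], [136.9, 165.3]]
-0.24 [[211.1, 161.2], [136.5, 164.6]]
-0.22 [[211.3, 161.8], [136.1, 164.0]]
-0.2 [[211.6, 162.4], [135.8, 163.4]]
-0.15 [[212.1, 163.9], [135.0, 161.8]]
-0.1 [[212.5, 165.4], [134.2, 160.2]]
-0.05 [[212.9, 166.9], [133.6, 158.6]]
0 [[213.1, 168.3], [133.1, 157.0]]
0.05 [[213.3, 169.8], [132.7, 155.5]]
```

Request:
{"method": "play_rows", "body": {"xyz": [[0,0,-0.001],[0,0,-0.002],[0,0,-0.003],[0,0,-0.004],[0,0,-0.005]], "delta_rot": [[0,0,0],[0,0,0],[0,0,0],[0,0,0],[0,0,0]], "fingers": [0,0,0,0,0]}}

```text
clock: 8.75
tcp_pos: [0.5273, -0.1792, 0.0855]
ee_rot: [3.141, -0.001, 1.622]
ft_force: [-1.2, 3.6, 5.4]
opening: 0.002
```

```bash
cat >> v.py <<'E'
print(capblob(arm.read_camera("scene"))[1])
E
python3 v.py 6
```

```text
8.75 [ 0.5273 -0.1792  0.0855] [-1.24  3.55  5.36]
[133.7, 161.9]
```

View pics/v6.png

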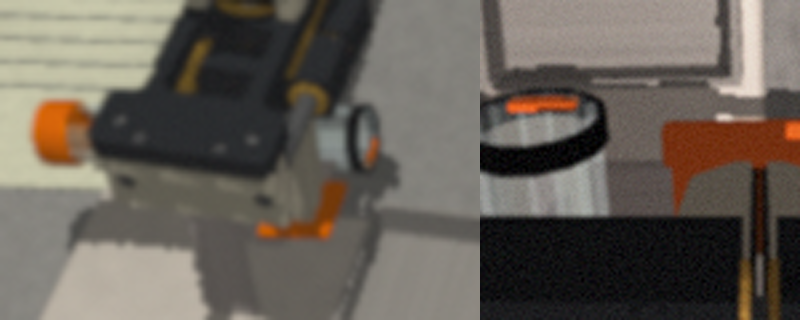

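The cap is at (133.7,161.9), which puts the tilt at about -0.14. I'll continue to about -0.06.

Request:
{"method": "play_rows", "body": {"xyz": [[0,0,-0.001],[0,0,-0.002],[0,0,-0.003],[0,0,-0.004],[0,0,-0.0045]], "delta_rot": [[0,0,0],[0,0,0],[0,0,0],[0,0,0],[0,0,0]], "fingers": [0,0,0,0,0]}}

```text
clock: 9.52
tcp_pos: [0.5273, -0.1796, 0.081]
ee_rot: [3.141, -0.0, 1.622]
ft_force: [0.5, 1.9, 4.2]
opening: 0.009
```

```bash
python3 v.py 7
```

```text
9.525 [ 0.5273 -0.1796  0.081 ] [0.48 1.87 4.19]
[133.8, 159.6]
```

View pics/v7.png

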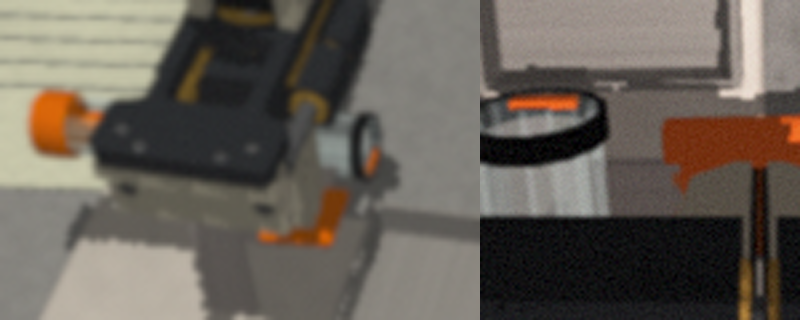

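Request:
{"method": "play_rows", "body": {"xyz": [[0,0,-0.0005],[0,0,-0.001],[0,0,-0.0013],[0,0,-0.0016],[0,0,-0.0018]], "delta_rot": [[0,0,0],[0,0,0],[0,0,0],[0,0,0],[0,0,0]], "fingers": [0,0,0,0,0]}}

```text
clock: 10.3
tcp_pos: [0.5272, -0.1795, 0.0793]
ee_rot: [3.141, -0.0, 1.622]
ft_force: [1.2, 3.6, 4.7]
opening: 0.002
```

```bash
python3 v.py 8
```

```text
10.3 [ 0.5272 -0.1795  0.0793] [1.23 3.6  4.71]
[133.6, 158.7]
```

View pics/v8.png

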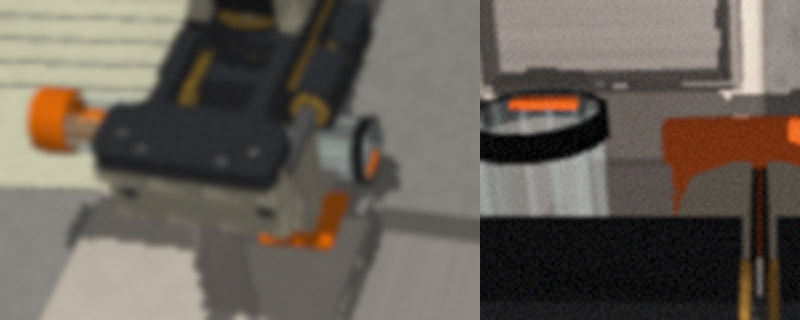

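Request:
{"method": "play_rows", "body": {"xyz": [[0,0,-0.0002],[0,0,-0.0004],[0,0,-0.0006],[0,0,-0.0008],[0,0,-0.001]], "delta_rot": [[0,0,0],[0,0,0],[0,0,0],[0,0,0],[0,0,0]], "fingers": [0,0,0,0,0]}}

```text
clock: 11.08
tcp_pos: [0.5271, -0.1797, 0.0783]
ee_rot: [3.141, -0.0, 1.622]
ft_force: [1.7, 2.9, 4.6]
opening: 0.007
```

```bash
python3 v.py 9
```

```text
11.075 [ 0.5271 -0.1797  0.0783] [1.74 2.87 4.57]
[133.7, 158.2]
```

View pics/v9.png

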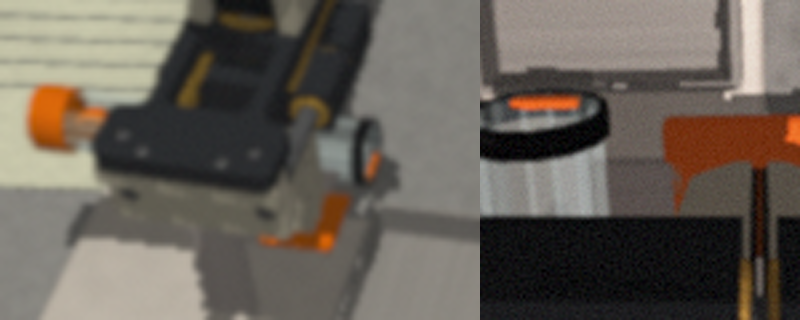

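Request:
{"method": "play_rows", "body": {"xyz": [[0,0,-0.0001],[0,0,-0.0002],[0,0,-0.0003],[0,0,-0.0004],[0,0,-0.0005]], "delta_rot": [[0,0,0],[0,0,0],[0,0,0],[0,0,0],[0,0,0]], "fingers": [0,0,0,0,0]}}

```text
clock: 11.85
tcp_pos: [0.527, -0.1798, 0.0777]
ee_rot: [3.142, 0.0, 1.622]
ft_force: [0.8, 2.9, 4.5]
opening: 0.006
```

```bash
python3 v.py 10
```

```text
11.85 [ 0.527  -0.1798  0.0777] [0.79 2.86 4.52]
[133.5, 158.1]
```

View pics/v10.png

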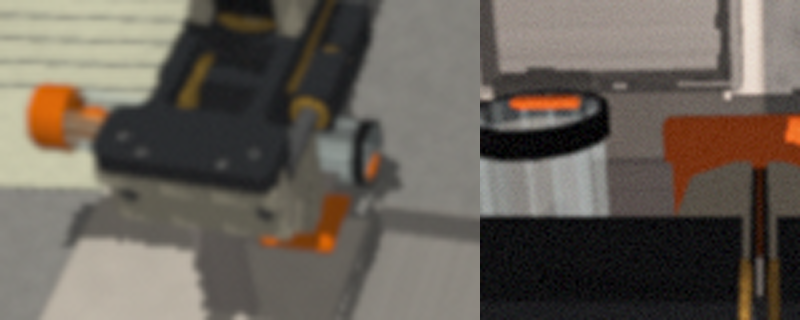

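Request:
{"method": "play_rows", "body": {"xyz": [[0,0,-0.0001],[0,0,-0.0002],[0,0,-0.0003],[0,0,-0.0004],[0,0,-0.0005]], "delta_rot": [[0,0,0],[0,0,0],[0,0,0],[0,0,0],[0,0,0]], "fingers": [0,0,0,0,0]}}

```text
clock: 12.62
tcp_pos: [0.5271, -0.1798, 0.0773]
ee_rot: [3.141, 0.0, 1.622]
ft_force: [1.9, 3.5, 4.4]
opening: 0.005
```

```bash
python3 v.py 11
```

```text
12.625 [ 0.5271 -0.1798  0.0773] [1.9  3.47 4.38]
[133.5, 157.8]
```

View pics/v11.png

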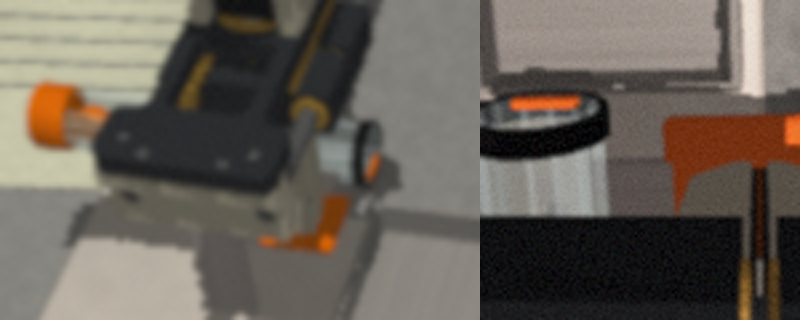

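Request:
{"method": "play_rows", "body": {"xyz": [[0,0,-0.0001],[0,0,-0.0002],[0,0,-0.0003],[0,0,-0.0004],[0,0,-0.0005]], "delta_rot": [[0,0,0],[0,0,0],[0,0,0],[0,0,0],[0,0,0]], "fingers": [0,0,0,0,0]}}

```text
clock: 13.4
tcp_pos: [0.5271, -0.1797, 0.0768]
ee_rot: [3.142, 0.0, 1.622]
ft_force: [1.4, 2.4, 4.5]
opening: 0.008
```

```bash
python3 v.py 12
```

```text
13.4 [ 0.5271 -0.1797  0.0768] [1.36 2.36 4.55]
[133.5, 157.4]
```

View pics/v12.png

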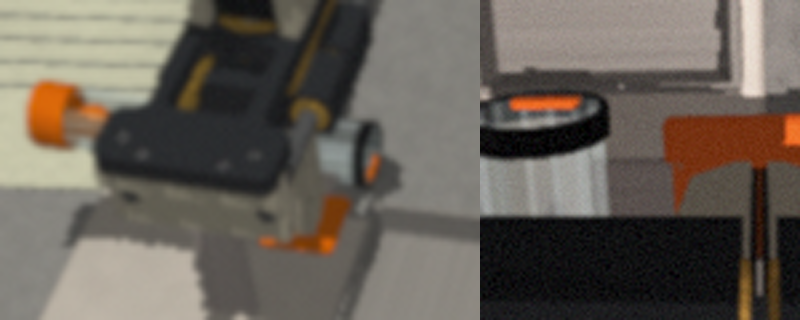

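Request:
{"method": "play_rows", "body": {"xyz": [[0,0,-0.0001],[0,0,-0.0002],[0,0,-0.0003],[0,0,-0.0004],[0,0,-0.0005]], "delta_rot": [[0,0,0],[0,0,0],[0,0,0],[0,0,0],[0,0,0]], "fingers": [0,0,0,0,0]}}

```text
clock: 14.18
tcp_pos: [0.5271, -0.1797, 0.0763]
ee_rot: [3.142, 0.0, 1.622]
ft_force: [1.1, 2.6, 5.0]
opening: 0.001
```

```bash
python3 v.py 13
```

```text
14.175 [ 0.5271 -0.1797  0.0763] [1.09 2.64 5.01]
[133.4, 157.2]
```

View pics/v13.png

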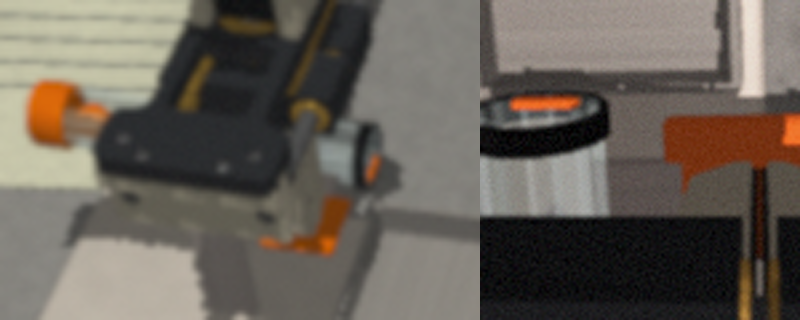

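Request:
{"method": "play_rows", "body": {"xyz": [[0,0,-0.0001],[0,0,-0.0002],[0,0,-0.0003],[0,0,-0.0004],[0,0,-0.0005]], "delta_rot": [[0,0,0],[0,0,0],[0,0,0],[0,0,0],[0,0,0]], "fingers": [0,0,0,0,0]}}

```text
clock: 14.95
tcp_pos: [0.527, -0.1798, 0.0758]
ee_rot: [3.142, 0.0, 1.622]
ft_force: [1.8, 2.0, 5.4]
opening: 0.008
```

```bash
python3 v.py 14
```

```text
14.95 [ 0.527  -0.1798  0.0758] [1.78 1.97 5.45]
[133.3, 157.0]
```

View pics/v14.png

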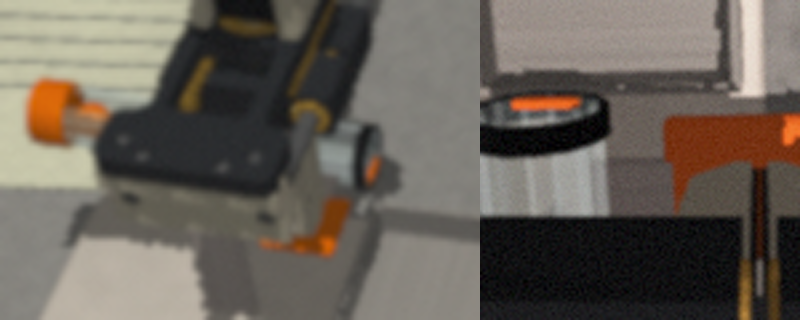

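Request:
{"method": "play_rows", "body": {"xyz": [[0,0,-0.0001],[0,0,-0.0002],[0,0,-0.0003],[0,0,-0.0004],[0,0,-0.0005]], "delta_rot": [[0,0,0],[0,0,0],[0,0,0],[0,0,0],[0,0,0]], "fingers": [0,0,0,0,0]}}

```text
clock: 15.72
tcp_pos: [0.527, -0.1798, 0.0753]
ee_rot: [3.142, 0.0, 1.622]
ft_force: [1.5, 2.0, 5.0]
opening: 0.001
```

```bash
python3 v.py 15
```

```text
15.725 [ 0.527  -0.1798  0.0753] [1.53 1.98 4.98]
[133.2, 156.7]
```

View pics/v15.png

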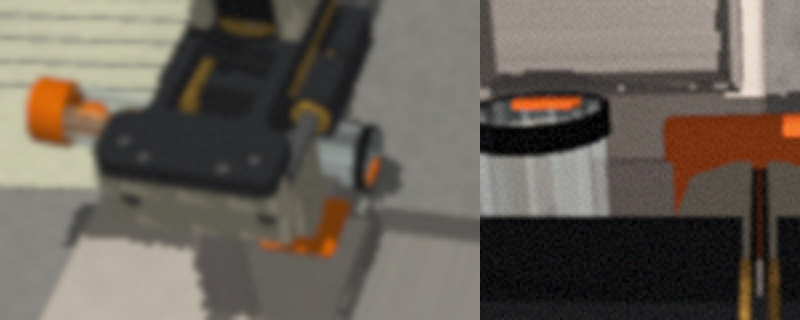

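Request:
{"method": "play_rows", "body": {"xyz": [[0,0,-0.0001],[0,0,-0.0002],[0,0,-0.0003],[0,0,-0.0004],[0,0,-0.0005]], "delta_rot": [[0,0,0],[0,0,0],[0,0,0],[0,0,0],[0,0,0]], "fingers": [0,0,0,0,0]}}

```text
clock: 16.5
tcp_pos: [0.5271, -0.1798, 0.0749]
ee_rot: [3.142, 0.0, 1.622]
ft_force: [0.7, 3.0, 5.4]
opening: 0.004
```

```bash
python3 v.py 16
```

```text
16.5 [ 0.5271 -0.1798  0.0749] [0.68 3.04 5.39]
[133.2, 156.4]
```

View pics/v16.png

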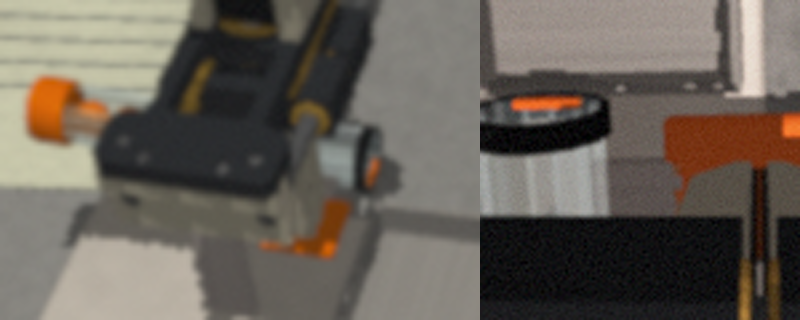

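The gap beside the cap looks paler, around (75,122) in the crop, so the beads may be starting to move. I'll hold still for one call.

Request:
{"method": "play_rows", "body": {"xyz": [[0,0,0],[0,0,0],[0,0,0],[0,0,0],[0,0,0]], "delta_rot": [[0,0,0],[0,0,0],[0,0,0],[0,0,0],[0,0,0]], "fingers": [0,0,0,0,0]}}

```text
clock: 17.27
tcp_pos: [0.5271, -0.1798, 0.0748]
ee_rot: [3.142, 0.0, 1.622]
ft_force: [2.5, 1.1, 4.5]
opening: 0.005
```

```bash
python3 v.py 17
```

```text
17.275 [ 0.5271 -0.1798  0.0748] [2.49 1.1  4.46]
[133.1, 156.4]
```

View pics/v17.png

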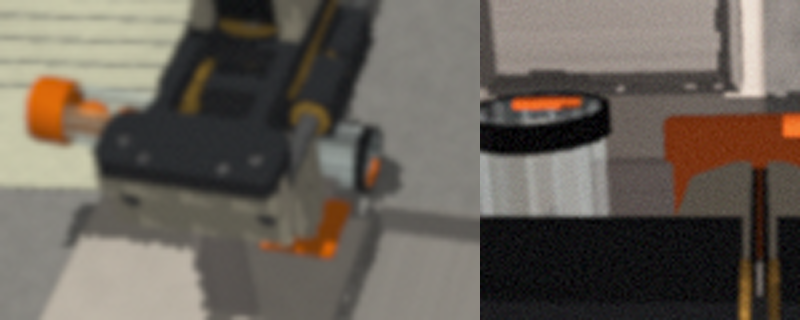

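Request:
{"method": "play_rows", "body": {"xyz": [[0,0,-0.0002],[0,0,-0.0003],[0,0,-0.0004],[0,0,-0.0005],[0,0,-0.0005]], "delta_rot": [[0,0,0],[0,0,0],[0,0,0],[0,0,0],[0,0,0]], "fingers": [0,0,0,0,0]}}

```text
clock: 18.05
tcp_pos: [0.5271, -0.1798, 0.0743]
ee_rot: [3.142, 0.0, 1.622]
ft_force: [2.0, 2.6, 5.0]
opening: 0.003
```

```bash
python3 v.py 18
```

```text
18.05 [ 0.5271 -0.1798  0.0743] [2.04 2.59 4.96]
[133.2, 156.1]
```

View pics/v18.png

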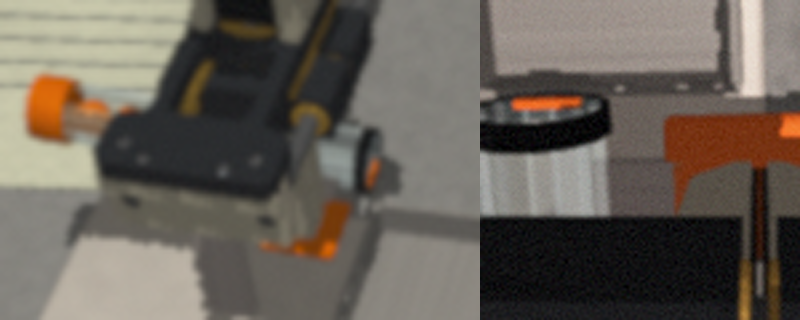

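Request:
{"method": "play_rows", "body": {"xyz": [[0,0,-0.0002],[0,0,-0.0003],[0,0,-0.0004],[0,0,-0.0005],[0,0,-0.0005]], "delta_rot": [[0,0,0],[0,0,0],[0,0,0],[0,0,0],[0,0,0]], "fingers": [0,0,0,0,0]}}

```text
clock: 18.82
tcp_pos: [0.527, -0.1799, 0.0738]
ee_rot: [3.142, 0.0, 1.622]
ft_force: [1.9, 2.3, 5.1]
opening: 0.005
```

```bash
python3 v.py 19
```

```text
18.825 [ 0.527  -0.1799  0.0738] [1.89 2.27 5.06]
[131.8, 155.8]
```

View pics/v19.png

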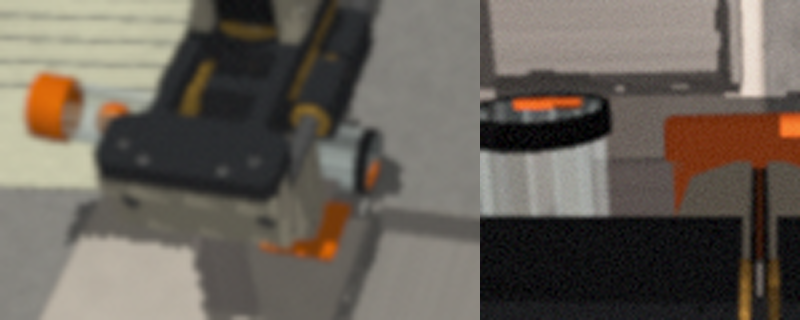

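The last bead has left the cap and moved from x of about 92 to 112 in the crop, so the beads are rolling. I'm holding still.

Request:
{"method": "play_rows", "body": {"xyz": [[0,0,0],[0,0,0],[0,0,0],[0,0,0],[0,0,0]], "delta_rot": [[0,0,0],[0,0,0],[0,0,0],[0,0,0],[0,0,0]], "fingers": [0,0,0,0,0]}}

```text
clock: 19.6
tcp_pos: [0.527, -0.1798, 0.0737]
ee_rot: [3.142, 0.0, 1.622]
ft_force: [1.3, 2.7, 5.9]
opening: 0.006
```

```bash
python3 v.py 20
```

```text
19.6 [ 0.527  -0.1798  0.0737] [1.29 2.7  5.94]
[131.8, 155.8]
```

View pics/v20.png

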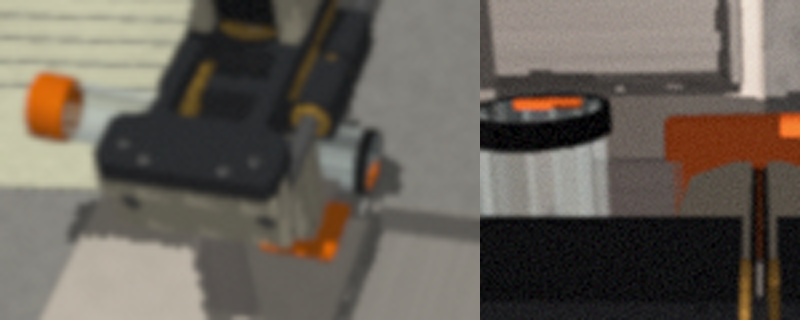

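Request:
{"method": "play_rows", "body": {"xyz": [[0,0,0],[0,0,0],[0,0,0],[0,0,0],[0,0,0]], "delta_rot": [[0,0,0],[0,0,0],[0,0,0],[0,0,0],[0,0,0]], "fingers": [0,0,0,0,0]}}

```text
clock: 20.38
tcp_pos: [0.527, -0.1798, 0.0737]
ee_rot: [-3.142, 0.0, 1.621]
ft_force: [2.0, 1.1, 4.3]
opening: 0.006
```

```bash
python3 v.py 21
```

```text
20.375 [ 0.527  -0.1798  0.0737] [2.01 1.08 4.26]
[131.9, 155.7]
```

View pics/v21.png

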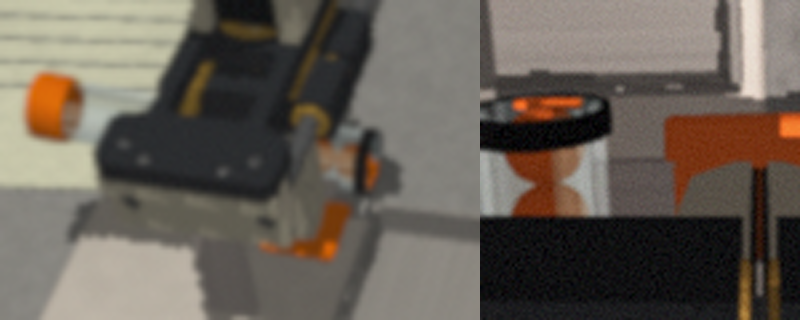

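The beads are at the mouth, with the first one behind the rim at about (545,150) in the wrist crop. I'll hold briefly, then lift off straight and gently.

Request:
{"method": "play_rows", "body": {"xyz": [[0,0,0],[0,0,0.0005],[0,0,0.001],[0,0,0.002],[0,0,0.004]], "delta_rot": [[0,0,0],[0,0,0],[0,0,0],[0,0,0],[0,0,0]], "fingers": [0,0,0,0,0]}}

```text
clock: 21.15
tcp_pos: [0.5257, -0.18, 0.0772]
ee_rot: [-3.139, -0.0, 1.621]
ft_force: [-0.1, 0.7, 0.4]
opening: 0.004
```

```bash
python3 v.py 22
```

```text
21.15 [ 0.5257 -0.18    0.0772] [-0.07  0.73  0.4 ]
[131.9, 155.7]
```

View pics/v22.png

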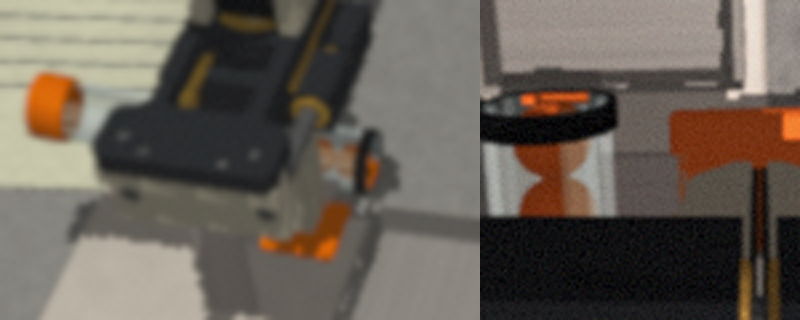

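Request:
{"method": "play_rows", "body": {"xyz": [[0,0,0.01],[0,0,0.035],[0,0,0.07],[0,0,0.11],[0,0,0.15]], "delta_rot": [[0,0,0],[0,0,0],[0,0,0],[0,0,0],[0,0,0]], "fingers": [0,0,0,0,0]}}

```text
clock: 21.92
tcp_pos: [0.5268, -0.1796, 0.2297]
ee_rot: [3.141, 0.0, 1.622]
ft_force: [-0.1, -0.7, -0.5]
opening: 0.003
```

Request:
{"method": "play_rows", "body": {"xyz": [[-0.03,-0.03,0.02],[-0.06,-0.07,0.02],[-0.09,-0.11,0.02],[-0.11,-0.15,0.02],[-0.12,-0.17,0.02]], "delta_rot": [[0,0,0],[0,0,0],[0,0,0],[0,0,0],[0,0,0]], "fingers": [0,0,0,0,0]}}

```text
clock: 22.55
tcp_pos: [0.4049, -0.3525, 0.2484]
ee_rot: [-3.141, 0.001, 1.617]
ft_force: [0.1, 0.2, -0.2]
opening: 0.01
```

```bash
python3 - <<'E'
from h import *
s=arm.sense(); print(s['clock'],s['tcp_pos'],s['ft_force'])
a=arm.read_camera("scene");b=arm.read_camera("top")
print(blobs(a,110,240,130,215)); print(blobs(b,320,480,200,290))
cv2.imwrite("pics/f_s.png",cv2.resize(a[130:210,120:240],None,fx=6,fy=6,interpolation=cv2.INTER_CUBIC)[:,:,::-1])
cv2.imwrite("pics/f_full.png",cv2.resize(np.hstack([a,b]),(800,300))[:,:,::-1])
E
```

```text
22.55 [ 0.40487682 -0.35248242  0.24837653] [ 0.07241505  0.19934192 -0.17237134]
[([126, 148, 13, 17, 153], [131.5, 155.5]), ([188, 163, 5, 4, 15], [190.0, 164.2]), ([197, 165, 6, 3, 15], [199.6, 165.9]), ([185, 179, 22, 16, 265], [195.7, 186.6])]
[([355, 219, 22, 22, 374], [365.2, 229.0]), ([446, 239, 14, 18, 198], [453.5, 247.3]), ([362, 251, 27, 9, 155], [375.2, 254.9])]
```

View pics/f_s.png

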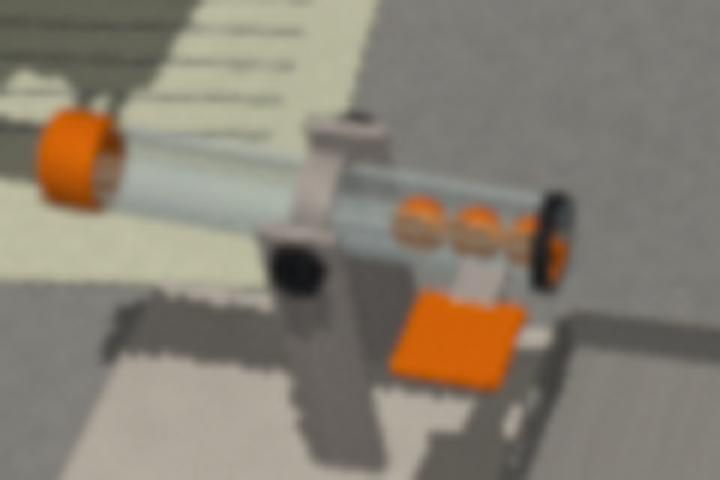

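View pics/f_full.png

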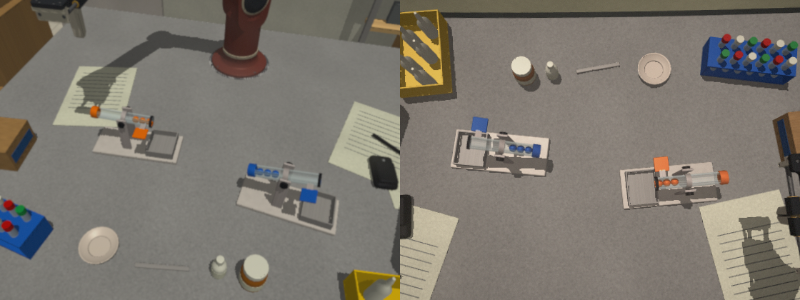

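The final view shows three beads queued behind the rim at crop (420,220), (475,228) and (525,238). The tray is empty. I'll check the tilt, that nothing is still moving, and the blue tube.

```bash
python3 - <<'E'
from h import *
p,e=tri((195.7,186.6),(365.2,229.0)); print('pad',p.round(4),e.round(4),'tilt',np.arcsin((.110-p[2])/.055))
r,e1=tri((120+551/6,130+241/6),(0,0)) if 0 else (None,None)
print('cap-model');[print(th,proj('scene',[tubept(.075,th),tubept(-.082,th)]).round(1).tolist()) for th in (.05,.1,.15)]
a=arm.read_camera("scene");b=arm.read_camera("top")
print(blobs(a,110,240,130,215)); print(blobs(b,320,480,200,290))
a0=cv2.imread("pics/scene0.png")[:,:,::-1]
d=np.abs(a.astype(int)-a0)[215:330,320:480].max(2); print('blue diff',(d>40).sum())
print(arm.sense()['clock'])
E
```

```text
pad [ 0.5239 -0.1778  0.1023] 0.0009 tilt 0.14008214172152123
cap-model
0.05 [[213.3, 169.8], [132.7, 155.5]]
0.1 [[213.3, 171.2], [132.3, 153.9]]
0.15 [[213.2, 172.6], [132.1, 152.3]]
[([126, 148, 13, 17, 153], [131.5, 155.5]), ([188, 163, 5, 3, 14], [189.9, 164.1]), ([197, 165, 6, 3, 15], [199.6, 165.9]), ([185, 179, 22, 16, 265], [195.7, 186.6])]
[([355, 219, 22, 22, 373], [365.3, 229.0]), ([446, 239, 14, 18, 198], [453.5, 247.3]), ([362, 251, 28, 9, 152], [375.2, 254.9])]
blue diff 0
22.75
```

```bash
python3 -c "
from bench import arm
print(arm.close_job())"
```

```text
the job is handed in; nothing more can be done
None
```

I pressed the orange pad down with the shut fingers, using steps of about 0.5 mm near level, and stopped as soon as the beads began to roll. After they reached the mouth I lifted straight off, moved clear and handed the job in at about 22.8 s.

**Last checks:**
- **Beads:** all three orange beads are queued behind the black rim, with the first at the sill. Two pictures about 0.1 s apart showed no movement, and the tray is empty.
- **Blue tube:** it is unchanged, with no pixel difference from the first picture.
- **Contact:** the wrist force read about 0 after lift-off, and the press itself took about 5 N.

**Disagreements:**
- **Final tilt:** it came out at about 0.05 rad from the cap and 0.14 rad from the pad. Both are past level and under 15 degrees (0.26 rad).
- **Tool tip:** the fingers touched the pad with the reported TCP about 30 mm below the pad's top. I relied on force and the pictures for contact instead of the nominal tool height.

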